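Find the calibration weight and set it on the balance

ROBOT

A 7-joint arm with a two-finger parallel gripper is mounted at the origin on the work surface. World frame = base frame: x ahead of the robot, y to its left, z up, the work surface at z = 0. Lengths are in m, angles in rad, forces in N, time in s.
With the tool pointing down it reaches from about 0.4 to 0.875 m from the base axis. Payload 4.4 kg.
Tool frame: the origin (TCP) lies between the finger pads; the fingertips stand 8 mm ahead of it and the grasp point (between the pads) lies 11 mm behind it; z points along the fingers, y is the direction in which the jaws open and shut (so a half turn about z gives the same grasp; the last joint's range is limited). The gripper opens to 85 mm and grips with 20 to 120 N. Pads are 22 mm wide; open, the fingers measure 114 mm over their backs; the gripper's body (76 mm by 85 mm) begins 54 mm behind the grasp point. The pads swing forward as they close: fully open they stand 13 mm farther back than shut.
Start: joints at [1.215, 0.628, 0.038, 1.517, -0.027, 0.996, -0.02], TCP at [0.186, -0.623, 0.204] pointing down, gripper open.
Joint ranges: [-3.06, 3.06], [-0.37, 2.12], [-1.25, 1.32], [0.18, 2.47], [-1.1, 4.24], [0.23, 1.98], [-2.94, 2.94]. Speed limits (rad/s): [2.57, 2.57, 3.14, 3.14, 3.14, 3.14, 3.14].

INTERFACE

Orientations are given as a rotation vector (axis times angle).
In Python, from rig import arm gives the robot as it stands.
- The arm moves only by the tool apply_moves, never from a script. Its argument "targets" is a list of rows, each a list of 6 numbers: the shift along the tool's x, y, z in mm, then the turn, a rotation vector about the tool's x, y, z in degrees. In form: [[x, y, z, ax, ay, az], ...]. A call has exactly 10 rows; each row shifts and turns the pose as measured when the row begins, along the tool's axes as they then stand; what a row does not reach is not made up. A row lasts 1/10 s, in which the tool goes at most 50 mm and 8.59 degrees, less where a joint would pass 70% of its speed; a pose out of reach is approached as far as the arm can. A call with a gripper value outside its range is refused whole. "claw" is the opening, from -1 (shut) to 1 (fully open), set as the call begins (left out, the last holds). The fingers move at their own pace and stop on an object; "squeeze" is the grip in N (left out, the last holds). Time passes only in rows, so rows that do not move let the fingers close, or fill a call up. It gives the time, the measured TCP pose, the force and the opening at its end, in the units of the state.
- arm.sense(): the state, without advancing time (a new reading comes with each control period).
- arm.get_image(name): name is "scene" or "top"; returns (picture, depth): 420x560x3 uint8, red, green, blue; 420x560 float32, m along the optical axis (not along the pixel's ray), 0 where there is no reading.
- arm.camera_params(name): a dict with "vfov" (degrees; the focal length in pixels is half the picture's height over the tangent of half this angle, whatever the lens; pixels are square), "cx", "cy" (the principal point, pixels), "R" (3x3) and "t" (3): a world point X has camera coordinates R X + t. Camera axes: x right, y down, z forward; pixel columns grow to the right and rows downward; lengths in m; the calibration is good to about 2 mm. A picture is of the moment at which its call begins. camera_params takes no time and is no camera call.
- arm.close_job(): hands the job in, once; it reports no verdict.
The state is a dict: "time_s": time; "q": joint angles; "joint_vel": joint speeds; "joint_torque": joint torques, N m; "tcp_pos": TCP position; "tcp_rot": TCP orientation; "wrist_force": force on the tool from outside, world axes, zero at the start; "wrist_torque": the same for the moment, N m; "finger_gap": opening from 0.0 (shut) to 1.0 (fully open).
Only numpy, scipy, OpenCV 4.12 (cv2) and the standard library are available. Lean on these libraries where they do the work, as an engineer would, in place of code of your own. Each camera call takes 0.05 s, during which the arm holds its last target.

TASK

One of the two white lidded boxes on the lab bench hides the knobbed steel calibration weight, the other only a rubber stopper. Lift off a lid to check what is inside (and the other lid if it was the wrong box), laying each lid you take off flat on the bench, handle up. Then take the weight and set it down gently, without dropping it, standing upright on the middle of the balance pan.

Things in the scene. Friction and masses are not known exactly. Their poses are not given: they have to be found in the camera images.
- lid1_handle (a point): Centre of the grey grip bar on box 1's lid: 72 mm long (point x), 14 wide (y), 14 high, 34 mm above the lid's top on two end posts. Lid: loose white plastic cap 104 x 104 x 62 mm, hollow, 0.15 kg; bar centre 96 mm above its lower edge. It sits on the 4 mm floor of a grey tray fixed to the bench (z = 0), 118 mm square, rim top at 10 mm; heading within 0.3 rad of straight ahead.
- lid2_handle (a point): The same on box 2, which looks just like box 1. Boxes and balance stand in a row, in any order, about 0.29 m apart in y. On the robot's side (world -x) of each box the bench is bare over the box's width, to 220 mm from the box's middle: a lid fits there with its middle 140 to 150 mm nearer than the box's.
- weight_mid (a point): Middle (27 mm above the underside, z along the axis) of the loose steel weight, 0.2 kg, 54 mm high: cylinder 30 mm in diameter up to 37 mm, then a 12 mm neck and a 22 mm knob. It stands upright on the tray floor of one box, up to 12 mm either way off its middle, under the lid. The other box holds a tapered black rubber stopper, 30 mm high, 40 mm across.
- pan (a point): Middle of the top face of the balance's round steel pan, 100 mm in diameter, 66 mm above the bench, fixed. The balance has a white body 210 x 160 mm, 55 mm high, its display towards the robot; nothing on it stands higher than the pan.
Not all that is in view belongs to the job. What is shaped like the part that bears lid1_handle but red is not meant.

How it is judged:
By the outcome, as a careful person would: the job done as asked, in the order asked, and still so for the second after the job is handed in, with the robot touching nothing.
It also fails if it takes over 72 s, if anything falls off the work surface, if the arm or the gripper's body presses on something with over 40 N, if the wrist force passes 120 N, or if a joint passes its speed limit or range.

## Working session

There is one attempt and no reset: what is moved stays moved. The work goes in short steps, Python scripts to look and compute and a tool call to move; the robot and the scene stay as the last step left them, time stands still between calls to the robot, and variables do not carry over. Pictures are saved under pics/ and viewed, and the job is handed in when it is done.

Besides the shell and the picture viewer there is one more tool, called after "Emit:" as name([rows], argument=value, ...), one row to a line, values as JSON. apply_moves: Moves the arm, as the interface text tells. Its arguments: {"type":"object","properties":{"targets":{"type":"array","items":{"type":"array","items":{"type":"number"}}},"claw":{"type":"number"},"squeeze":{"type":"number"}},"required":["targets"]}

```bash
ls; mkdir -p pics
cat > h.py <<'E'
import numpy as np,cv2,sys
from rig import arm
def snap(name,tag):
    im,d=arm.get_image(name); cv2.imwrite(f'pics/{tag}.png',im[:,:,::-1]); np.save(f'pics/{tag}.npy',d); return im,d
def world(name,d,u,v,z=None):
    p=arm.camera_params(name); f=210/np.tan(np.radians(p['vfov'])/2)
    R=np.array(p['R']);t=np.array(p['t'])
    dep=d[int(round(v)),int(round(u))] if z is None else 1
    c=np.array([(u-p['cx'])/f,(v-p['cy'])/f,1])
    if z is None: return R.T@(c*dep-t)
    o=-R.T@t; r=R.T@c; return o+r*(z-o[2])/r[2]
E
python3 - <<'E'
from h import *
snap('scene','s0');snap('top','t0')
for n in('scene','top'):print(arm.camera_params(n))
print(arm.sense())
E
```

```text
pics
{'vfov': 54.02011332402468, 'cx': 277.66942092264816, 'cy': 216.95678318772232, 'R': array([[-0.43066329,  0.9023555 ,  0.01684319],
       [ 0.62476341,  0.31154226, -0.71596934],
       [-0.65130623, -0.2978187 , -0.69792851]]), 't': array([ 0.1420394 , -0.25802511,  1.38121529])}
{'vfov': 53.08908953015823, 'cx': 277.80460449262074, 'cy': 211.20812074824474, 'R': array([[-0.02919677, -0.99945206, -0.01559244],
       [-0.99426621,  0.03064358, -0.10244839],
       [ 0.10287006,  0.01251187, -0.99461611]]), 't': array([0.06192169, 0.48378402, 1.23096253])}
{'time_s': 0.1, 'q': array([ 1.21522771,  0.62928792,  0.0384566 ,  1.51826376, -0.0269962 ,
        0.9963062 , -0.02002589]), 'joint_vel': array([ 1.08732703e-04, -2.86839224e-03,  1.97213849e-05, -2.30183197e-03,
       -7.93016552e-04, -1.57842117e-03,  3.25614942e-03]), 'joint_torque': array([ 2.61862420e-03, -5.64527965e+01,  1.23024691e+00, -1.93971705e+01,
        1.11840913e-02,  5.43256203e-03,  1.82433644e-05]), 'tcp_pos': array([ 0.18557061, -0.62230901,  0.20286044]), 'tcp_rot': array([-3.10697850e+00, -4.53276041e-01,  4.41984450e-04]), 'wrist_force': array([-0.83290977, -0.25443615, -0.45000825]), 'wrist_torque': array([ 0.03395955, -0.08399082,  0.02822147]), 'finger_gap': 0.9973313285360832}
```

View pics/s0.png

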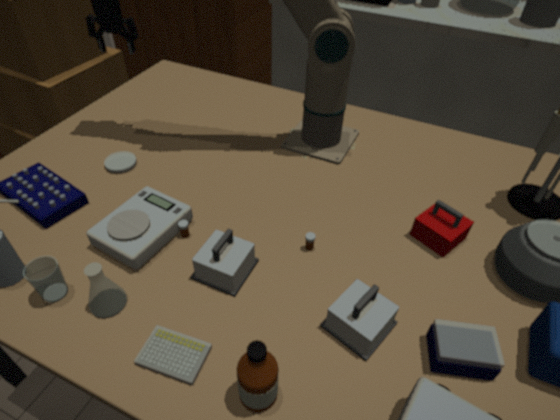

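View pics/t0.png

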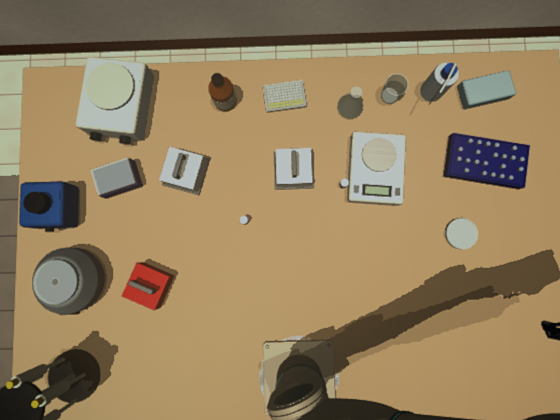

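The top view shows two white boxes at about (184,168) and (294,168) and the balance at (378,165). The red lidded box at (148,286) is the decoy, since it's the wrong colour. Next I'll look at enlarged crops.

Run:
```python
from h import *
im=cv2.imread('pics/t0.png'); s=cv2.imread('pics/s0.png')
a=cv2.resize(im[125:215,145:345],None,fx=4,fy=4,interpolation=cv2.INTER_CUBIC)
cv2.imwrite('pics/t0c.png',a)
b=cv2.resize(im[120:215,335:425],None,fx=4,fy=4,interpolation=cv2.INTER_CUBIC)
cv2.imwrite('pics/t0d.png',b)
d=np.load('pics/t0.npy'); ds=np.load('pics/s0.npy')
# height map
p=arm.camera_params('top');f=210/np.tan(np.radians(p['vfov'])/2);R=np.array(p['R']);t=np.array(p['t'])
v,u=np.mgrid[:420,:560]
def cloud(d,p):
    f=210/np.tan(np.radians(p['vfov'])/2)
    c=np.stack([(u-p['cx'])/f*d,(v-p['cy'])/f*d,d],-1)-np.array(p['t']); return c@np.array(p['R'])
W=cloud(d,p)
for nm,(u0,u1,v0,v1) in dict(bL=(155,215,140,200),bR=(268,322,140,195)).items():
    w=W[v0:v1,u0:u1].reshape(-1,3); ok=d[v0:v1,u0:u1].ravel()>0
    for lo,hi in((.088,.12),(.055,.075)):
        k=ok&(w[:,2]>lo)&(w[:,2]<hi); q=w[k]
        r=cv2.minAreaRect((q[:,:2]*1000).astype(np.float32))
        print(nm,lo,k.sum(),np.median(q,0).round(4),q.mean(0).round(4),r)
w=W[125:215,335:420].reshape(-1,3);print(np.percentile(w[:,2],[5,50,70,80,90,95,99]))
k=(w[:,2]>.0615)&(w[:,2]<.08);q=w[k];print('pan',k.sum(),q.mean(0),cv2.minEnclosingCircle((q[:,:2]*1000).astype(np.float32)))
# bench bare check
for nm,(x,y) in dict().items():pass
```

```text
bL 0.088 146 [0.6169 0.3278 0.1066] [0.6169 0.3276 0.1057] ((617.8118896484375, 328.553955078125), (15.569690704345703, 72.01615905761719), 73.40474700927734)
bL 0.055 1113 [0.6156 0.3218 0.0666] [0.616  0.3264 0.0664] ((618.4738159179688, 329.526123046875), (107.35774230957031, 104.1692123413086), 73.32882690429688)
bR 0.088 126 [ 0.6123 -0.0015  0.1067] [ 0.6123 -0.0017  0.1065] ((612.583984375, -1.6740636825561523), (70.28416442871094, 13.834986686706543), 1.9805855751037598)
bR 0.055 1134 [6.108e-01 1.000e-04 6.620e-02] [ 0.6117 -0.0016  0.0662] ((613.4368286132812, -1.837615966796875), (104.84122467041016, 103.92196655273438), 0.2489796280860901)
[-0.00307049  0.04532273  0.05533749  0.05724082  0.06409058  0.06690322
  0.07009864]
pan 902 [ 0.63695768 -0.25196425  0.06621696] ((609.6376953125, -255.2043914794922), 99.2354736328125)
```

```bash
sleep 1; ls -la pics
```

```text
total 2800
drwxr-xr-x 2 agent agent   4096 Dec  7 03:48 .
drwxr-xr-x 3 agent agent   4096 Dec  7 03:47 ..
-rw-r--r-- 1 agent agent 940928 Dec  7 03:47 s0.npy
-rw-r--r-- 1 agent agent 368191 Dec  7 03:47 s0.png
-rw-r--r-- 1 agent agent 940928 Dec  7 03:47 t0.npy
-rw-r--r-- 1 agent agent 276530 Dec  7 03:47 t0.png
-rw-r--r-- 1 agent agent 206599 Dec  7 03:48 t0c.png
-rw-r--r-- 1 agent agent 115005 Dec  7 03:48 t0d.png
```

View pics/t0c.png

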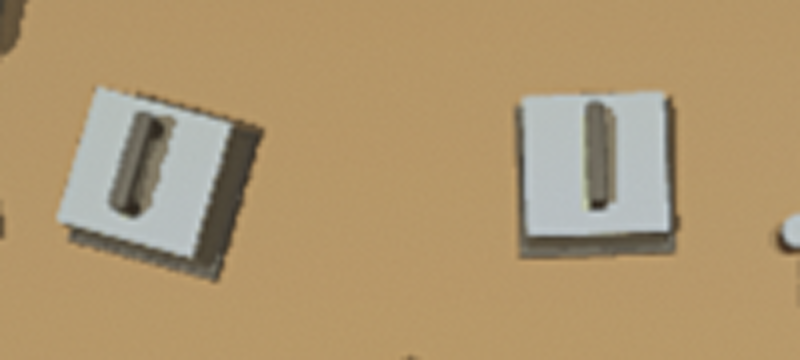

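View pics/t0d.png

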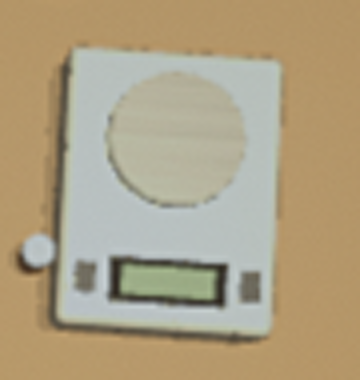

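```bash
cat >> h.py <<'E'
from scipy.spatial.transform import Rotation as Ro
def down(yaw): # tool x azimuth (deg)
    a=np.radians(yaw); x=np.array([np.cos(a),np.sin(a),0]); z=np.array([0,0,-1.]); return Ro.from_matrix(np.stack([x,np.cross(z,x),z],1))
def to(p,yaw):
    s=arm.sense(); R=Ro.from_rotvec(s['tcp_rot']); T=down(yaw)
    d=np.array(p)-s['tcp_pos']
    print('t',round(s['time_s'],2),'pos',s['tcp_pos'].round(4),'gap',round(s['finger_gap'],3),'F',np.round(s['wrist_force'],1),'q',s['q'].round(2))
    print('turn deg',np.degrees((R.inv()*T).as_rotvec()).round(1),' shift now-frame',(R.inv().apply(d)*1000).round(1),' shift target-frame',(T.inv().apply(d)*1000).round(1))
E
python3 - <<'E'
from h import *
d=np.load('pics/t0.npy')
c=(335+176/4-.375,120+139/4-.375)
print(c,world('top',d,*c,z=.066),world('top',d,*c))
for e in((335+106/4,120+139/4),(335+246/4,120+139/4),(335+176/4,120+71/4),(335+176/4,120+207/4)):print(world('top',d,*e,z=.066))
to((.6125,-.002,.16),1)
E
```

```text
(378.625, 154.375) [ 0.63895756 -0.25239065  0.066     ] [ 0.63935303 -0.25278792  0.06430934]
[ 0.63948542 -0.20249289  0.066     ]
[ 0.63612956 -0.3042827   0.066     ]
[ 0.68857081 -0.25615387  0.066     ]
[ 0.58746739 -0.25071172  0.066     ]
t 0.1 pos [ 0.1856 -0.6223  0.2029] gap 0.997 F [-0.8 -0.3 -0.5] q [ 1.22  0.63  0.04  1.52 -0.03  1.   -0.02]
turn deg [-0.1  0.  15.6]  shift now-frame [ 586.4 -472.4   43.7]  shift target-frame [ 437.7 -612.8   42.9]
```

The pan centre is near (0.638, -0.253) and measures about 101 mm across, which agrees with 100. I'll start with the middle box, the white one at (294,168) with its handle at (0.6125, -0.002).

Emit:
apply_moves([
  [0, 0, 0, 0, 0, 8],
  [0, 0, 0, 0, 0, 7.6],
  [28, -40, 0, 0, 0, 0],
  [28, -40, 0, 0, 0, 0],
  [28, -40, 0, 0, 0, 0],
  [28, -40, 0, 0, 0, 0],
  [28, -40, 0, 0, 0, 0],
  [28, -40, 0, 0, 0, 0],
  [28, -40, 0, 0, 0, 0],
  [28, -40, 0, 0, 0, 0],
], claw=1, squeeze=40)

```text
time_s: 1.1
tcp_pos: [0.4065, -0.2984, 0.1976]
tcp_rot: [-3.139, 0.016, 0.012]
wrist_force: [0.7, -1.0, -0.1]
finger_gap: 0.999
```

```bash
python3 -c "
from h import *
to((.6125,-.002,.16),1)"
```

```text
t 1.1 pos [ 0.4065 -0.2984  0.1976] gap 0.999 F [ 0.7 -1.  -0.1] q [ 0.5   0.44  0.11  1.92 -0.06  0.8  -0.94]
turn deg [-0.1  0.4 -1.6]  shift now-frame [ 203.2 -298.5   36.8]  shift target-frame [ 211.1 -292.8   37.6]
```

Emit:
apply_moves([
  [28, -38, 0, 0, 0, -1.6],
  [27, -38, 3, 0, 0.4, 0],
  [27, -38, 4, 0, 0, 0],
  [27, -38, 4, 0, 0, 0],
  [27, -38, 5, 0, 0, 0],
  [27, -38, 5, 0, 0, 0],
  [25, -34, 5, 0, 0, 0],
  [16, -22, 5, 0, 0, 0],
  [6, -8, 4, 0, 0, 0],
  [0, 0, 0, 0, 0, 0],
])

```text
time_s: 2.1
tcp_pos: [0.6193, 0.0202, 0.1586]
tcp_rot: [-3.135, -0.049, 0.004]
wrist_force: [-0.3, -0.7, -0.1]
finger_gap: 1.002
```

```bash
python3 -c "
from h import *
to((.6125,-.002,.16),1)"
```

```text
t 2.1 pos [0.6193 0.0202 0.1586] gap 1.002 F [-0.3 -0.7 -0.1] q [-0.12  0.64  0.08  1.65 -0.07  0.86 -1.55]
turn deg [-0.4  0.2  0.8]  shift now-frame [-7.5 22.  -1.5]  shift target-frame [-7.2 22.1 -1.4]
```

Emit:
apply_moves([
  [-4, 12, 0, -0.4, 0.2, 0.8],
  [-2, 5, 0, 0, 0, 0],
  [-1, 3, 10, 0, 0, 0],
  [0, 1, 15, 0, 0, 0],
  [0, 0, 12, 0, 0, 0],
  [0, 0, 4, 0, 0, 0],
  [0, 0, 0, 0, 0, 0],
  [0, 0, 0, 0, 0, 0],
  [0, 0, 0, 0, 0, 0],
  [0, 0, 0, 0, 0, 0],
])

```text
time_s: 3.1
tcp_pos: [0.6082, -0.0163, 0.1168]
tcp_rot: [3.134, 0.001, -0.001]
wrist_force: [-0.0, 0.7, 0.4]
finger_gap: 1.0
```

```bash
python3 -c "
from h import *
to((.6125,-.002,.089),1)"
```

```text
t 3.1 pos [ 0.6082 -0.0163  0.1168] gap 1.0 F [-0.   0.7  0.4] q [-0.08  0.67  0.09  1.72 -0.07  0.75 -1.53]
turn deg [ 0.4  0.  -1. ]  shift now-frame [  4.3 -14.5  27.7]  shift target-frame [  4.5 -14.2  27.8]
```

Emit:
apply_moves([
  [4, -14, 0, 0.4, 0, -1],
  [0, 0, 0, 0, 0, 0],
  [0, 0, 0, 0, 0, 0],
  [0, 0, 10, 0, 0, 0],
  [0, 0, 0, 0, 0, 0],
  [0, 0, 0, 0, 0, 0],
  [0, 0, 10, 0, 0, 0],
  [0, 0, 0, 0, 0, 0],
  [0, 0, 0, 0, 0, 0],
  [0, 0, 0, 0, 0, 0],
])

```text
time_s: 4.1
tcp_pos: [0.6128, -0.0002, 0.0951]
tcp_rot: [-3.141, -0.033, -0.0]
wrist_force: [-0.5, -0.3, 0.5]
finger_gap: 1.0
```

```bash
python3 -c "
from h import *
to((.6125,-.002,.089),1)"
```

```text
t 4.1 pos [ 6.128e-01 -2.000e-04  9.510e-02] gap 1.0 F [-0.5 -0.3  0.5] q [-0.09  0.71  0.07  1.73 -0.07  0.71 -1.53]
turn deg [-0.  -0.   0.2]  shift now-frame [-0.4  1.8  6.1]  shift target-frame [-0.4  1.8  6.1]
```

Emit:
apply_moves([
  [0, 2, 6, 0, 0, 0],
  [0, 0, 0, 0, 0, 0],
  [0, 0, 0, 0, 0, 0],
  [0, 0, 0, 0, 0, 0],
  [0, 0, 0, 0, 0, 0],
  [0, 0, 0, 0, 0, 0],
  [0, 0, 0, 0, 0, 0],
  [0, 0, 0, 0, 0, 0],
  [0, 0, 0, 0, 0, 0],
  [0, 0, 0, 0, 0, 0],
], claw=-1, squeeze=50)

```text
time_s: 5.1
tcp_pos: [0.6135, -0.0025, 0.0893]
tcp_rot: [-3.141, -0.033, -0.002]
wrist_force: [0.1, -0.6, 0.6]
finger_gap: -0.003
```

Emit:
apply_moves([
  [0, 0, -10, 0, 0, 0],
  [0, 0, -15, 0, 0, 0],
  [0, 0, -20, 0, 0, 0],
  [0, 0, -20, 0, 0, 0],
  [0, 0, -15, 0, 0, 0],
  [0, 0, -8, 0, 0, 0],
  [0, 0, 0, 0, 0, 0],
  [0, 0, 0, 0, 0, 0],
  [0, 0, 0, 0, 0, 0],
  [0, 0, 0, 0, 0, 0],
])

```text
time_s: 6.1
tcp_pos: [0.6125, -0.0026, 0.1827]
tcp_rot: [-3.141, -0.033, -0.001]
wrist_force: [0.0, 0.9, 0.4]
finger_gap: 0.0
```

```bash
python3 -c "
from h import *
to((.467,-.002,.1),1)
snap('scene','s1');snap('top','t1')
a=cv2.imread('pics/s1.png')[200:380,140:420];b=cv2.imread('pics/t1.png')[100:280,200:430]
cv2.imwrite('pics/c1.png',np.hstack([cv2.resize(a,(420,300)),cv2.resize(b,(380,300))]))"
```

```text
t 6.1 pos [ 0.6125 -0.0026  0.1827] gap 0.0 F [0.  0.9 0.4] q [-0.1   0.6   0.09  1.65 -0.06  0.89 -1.53]
turn deg [-0.  -0.   0.2]  shift now-frame [-145.5   -3.5   82.7]  shift target-frame [-145.5   -3.1   82.7]
```

View pics/c1.png

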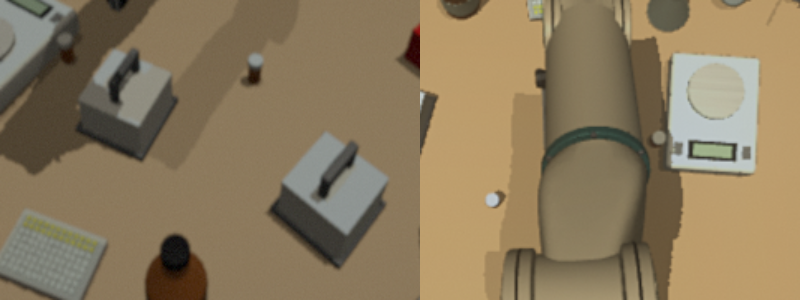

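The jaws shut on nothing (gap 0), and both lids are still in place at crop (125,90) and (335,185). I need to see where the gripper really is.

```bash
python3 -c "
from h import *
a=cv2.imread('pics/s1.png')[60:340,100:420]
cv2.imwrite('pics/c2.png',cv2.resize(a,(685,600),interpolation=cv2.INTER_CUBIC))
d=np.load('pics/s1.npy')
v,u=np.mgrid[:420,:560];p=arm.camera_params('scene');f=210/np.tan(np.radians(p['vfov'])/2)
W=(np.stack([(u-p['cx'])/f*d,(v-p['cy'])/f*d,d],-1)-np.array(p['t']))@np.array(p['R'])
np.save('pics/W1.npy',W)
w=W[190:300,180:275].reshape(-1,3);k=(w[:,2]>.09)&(w[:,2]<.115);q=w[k];print(k.sum(),q.mean(0),cv2.minAreaRect((q[:,:2]*1e3).astype(np.float32)))
"
```

```text
231 [ 6.18638693e-01 -3.39668430e-04  1.05579919e-01] ((614.696044921875, -2.1620097160339355), (72.78690338134766, 14.710539817810059), 0.32095685601234436)
```

View pics/c2.png

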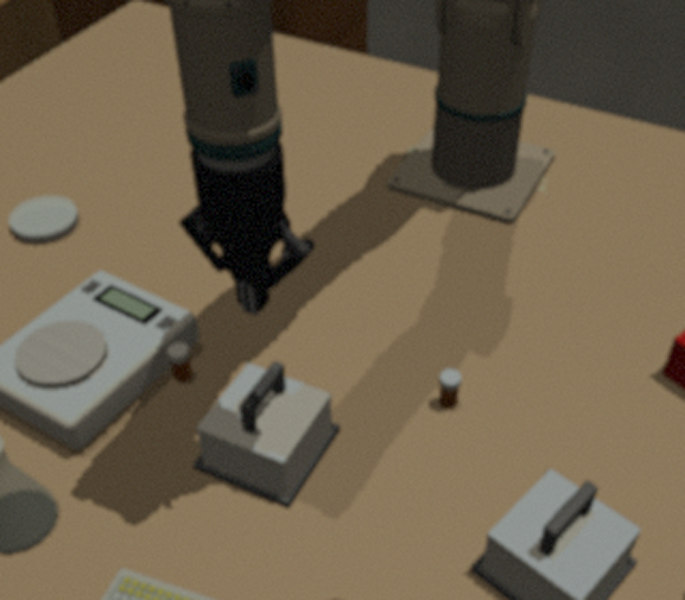

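```bash
python3 -c "
from h import *
s=arm.sense();W=np.load('pics/W1.npy')
p=arm.camera_params('scene');f=210/np.tan(np.radians(p['vfov'])/2)
def pr(X):
    c=np.array(p['R'])@X+p['t'];return c[:2]/c[2]*f+[p['cx'],p['cy']]
print(s['tcp_pos'],pr(s['tcp_pos']),pr(s['tcp_pos']-[0,0,.008]))
m=W[:,:,2]>.13
for v in range(170,206,3):
    us=[u for u in range(180,260) if W[v,u,2]>.12 and 0.3<W[v,u,0]<.8]
    if us: print(v,us[0],us[-1],W[v,us[0]].round(3),W[v,us[len(us)//2]].round(3),W[v,us[-1]].round(3))
"
```

```text
[ 0.61249284 -0.00254469  0.18269371] [219.42479353 213.60637522] [219.73797964 216.36829191]
170 188 238 [ 0.627 -0.053  0.289] [0.631 0.008 0.313] [0.608 0.046 0.31 ]
173 191 246 [ 0.625 -0.049  0.282] [0.629 0.016 0.308] [0.6   0.059 0.302]
176 193 245 [ 0.625 -0.045  0.276] [0.63  0.016 0.301] [0.604 0.059 0.298]
179 196 242 [ 0.625 -0.039  0.271] [0.628 0.012 0.291] [0.617 0.059 0.3  ]
182 198 240 [ 0.624 -0.036  0.263] [0.629 0.014 0.286] [0.623 0.059 0.298]
185 200 236 [ 0.624 -0.033  0.257] [0.628 0.013 0.278] [0.623 0.049 0.287]
188 208 233 [ 0.625 -0.013  0.258] [0.62  0.013 0.264] [0.624 0.043 0.278]
191 210 229 [ 0.619 -0.014  0.245] [0.623 0.013 0.259] [0.624 0.033 0.267]
194 210 225 [ 0.619 -0.015  0.237] [0.621 0.005 0.246] [0.608 0.013 0.24 ]
197 210 225 [ 0.62  -0.015  0.229] [0.622 0.005 0.239] [0.606 0.011 0.229]
200 211 224 [ 0.62  -0.014  0.222] [0.621 0.004 0.23 ] [0.61  0.011 0.224]
203 213 222 [ 0.624 -0.007  0.22 ] [0.625 0.006 0.226] [0.618 0.011 0.223]
```

```bash
python3 -c "
from h import *
to((.467,-.002,.1),1)
im,d=snap('scene','s2')
v,u=np.mgrid[:420,:560];p=arm.camera_params('scene');f=210/np.tan(np.radians(p['vfov'])/2)
W=(np.stack([(u-p['cx'])/f*d,(v-p['cy'])/f*d,d],-1)-np.array(p['t']))@np.array(p['R'])
for v in range(194,212,2):
    us=[u for u in range(180,260) if W[v,u,2]>.12 and 0.3<W[v,u,0]<.8]
    if us: print(v,us[0],us[-1],W[v,us[0]].round(3),W[v,us[len(us)//2]].round(3),W[v,us[-1]].round(3))
cv2.imwrite('pics/c3.png',cv2.resize(cv2.imread('pics/s2.png')[140:270,160:290],None,fx=4.5,fy=4.5,interpolation=cv2.INTER_CUBIC))
to((.467,-.002,.1),1)
"
```

```text
t 6.2 pos [ 0.6125 -0.0025  0.1827] gap 0.004 F [-0.5 -0.2 -0.2] q [-0.1   0.6   0.09  1.65 -0.06  0.89 -1.53]
turn deg [-0.  -0.   0.2]  shift now-frame [-145.5   -3.5   82.7]  shift target-frame [-145.5   -3.1   82.7]
194 210 225 [ 0.622 -0.013  0.24 ] [0.62  0.005 0.245] [0.606 0.011 0.237]
196 210 225 [ 0.62  -0.015  0.232] [0.62  0.005 0.24 ] [0.606 0.011 0.232]
198 211 225 [ 0.62  -0.014  0.227] [0.621 0.005 0.236] [0.606 0.011 0.226]
200 211 224 [ 0.619 -0.014  0.221] [0.622 0.004 0.231] [0.611 0.011 0.225]
202 213 223 [ 0.624 -0.007  0.223] [0.623 0.005 0.226] [0.615 0.011 0.223]
204 213 221 [ 0.625 -0.007  0.218] [0.624 0.005 0.222] [0.619 0.009 0.22 ]
206 218 219 [0.623 0.003 0.215] [0.621 0.004 0.214] [0.621 0.004 0.214]
t 6.25 pos [ 0.6126 -0.0026  0.1828] gap -0.003 F [-0.2 -0.7 -0.6] q [-0.1   0.6   0.09  1.65 -0.06  0.89 -1.53]
turn deg [-0.  -0.   0.2]  shift now-frame [-145.6   -3.5   82.8]  shift target-frame [-145.6   -3.1   82.8]
```

View pics/c3.png

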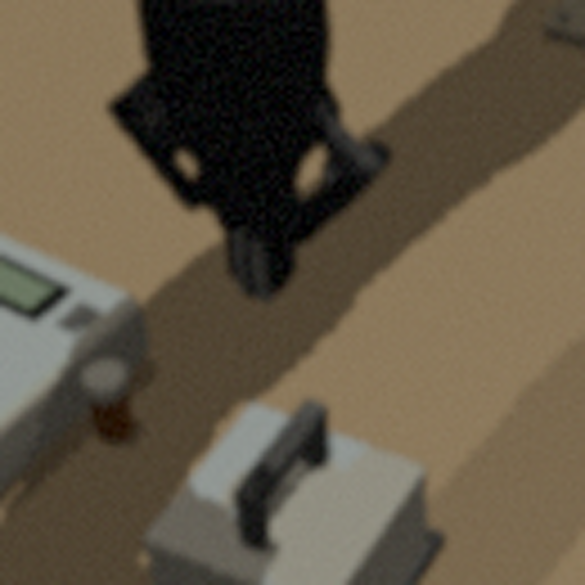

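The image puts the fingertips near z ≈ 0.215, but the reported pose implies 0.175. The x and y agree. So the gripper is really about 40 mm higher than reported, which explains the miss: the tips shut at about 0.12, above the bar top at 0.107. I'll re-approach in steps and check with the camera.

Emit:
apply_moves([
  [0, 0, 15, 0, 0, 0],
  [0, 0, 20, 0, 0, 0],
  [0, 0, 20, 0, 0, 0],
  [0, 0, 15, 0, 0, 0],
  [0, 0, 5, 0, 0, 0],
  [0, 0, 0, 0, 0, 0],
  [0, 0, 0, 0, 0, 0],
  [0, 0, 0, 0, 0, 0],
  [0, 0, 0, 0, 0, 0],
  [0, 0, 0, 0, 0, 0],
], claw=1)

```text
time_s: 7.25
tcp_pos: [0.6148, -0.0026, 0.107]
tcp_rot: [-3.141, -0.032, -0.007]
wrist_force: [-0.7, 0.3, -0.8]
finger_gap: 1.003
```

```bash
cat >> h.py <<'E'
def cloud(name,d):
    v,u=np.mgrid[:420,:560];p=arm.camera_params(name);f=210/np.tan(np.radians(p['vfov'])/2)
    return (np.stack([(u-p['cx'])/f*d,(v-p['cy'])/f*d,d],-1)-np.array(p['t']))@np.array(p['R'])
def crop(tag,u0,u1,v0,v1,out,k=4.5):
    cv2.imwrite(f'pics/{out}.png',cv2.resize(cv2.imread(f'pics/{tag}.png')[v0:v1,u0:u1],None,fx=k,fy=k,interpolation=cv2.INTER_CUBIC))
E
python3 -c "
from h import *
to((.6125,-.002,.049),1)
im,d=snap('scene','s3')
crop('s3',160,300,160,290,'c4')
"
```

```text
t 7.25 pos [ 0.6148 -0.0026  0.107 ] gap 1.003 F [-0.7  0.3 -0.8] q [-0.09  0.69  0.08  1.72 -0.07  0.73 -1.53]
turn deg [-0.  -0.3  0.2]  shift now-frame [-2.6 -0.6 58. ]  shift target-frame [-2.3 -0.6 58. ]
```

View pics/c4.png

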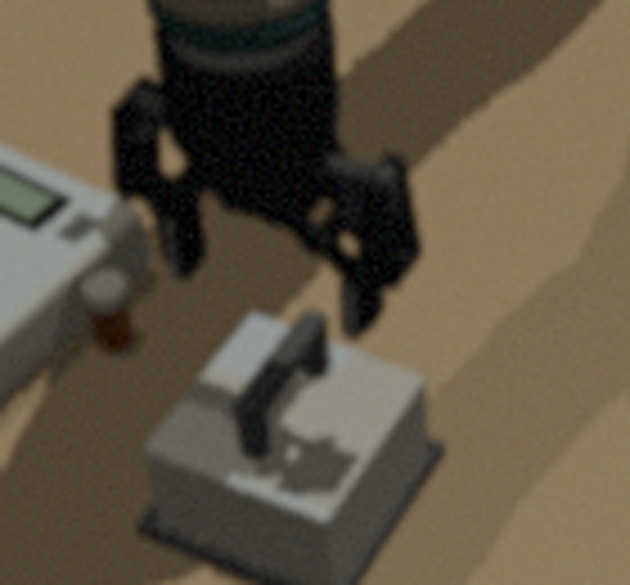

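```bash
python3 -c "
from h import *
d=np.load('pics/s3.npy');W=cloud('scene',d)
for u in (198,199,200,201,202,237,238,239,240,241,242):
    r=range(205,245)
    vs=[v for v in r if W[v,u,2]>.1 and W[v,u,0]<.68 and abs(W[v,u,1])>.03]
    if vs: print(u,vs[-1],[W[v,u].round(3).tolist() for v in vs[-3:]])
"
```

```text
198 220 [[0.627, -0.049, 0.162], [0.626, -0.05, 0.158], [0.627, -0.05, 0.156]]
199 221 [[0.627, -0.046, 0.161], [0.625, -0.048, 0.155], [0.626, -0.048, 0.153]]
200 221 [[0.625, -0.045, 0.16], [0.625, -0.046, 0.156], [0.628, -0.044, 0.157]]
201 221 [[0.623, -0.045, 0.157], [0.623, -0.045, 0.155], [0.624, -0.045, 0.152]]
202 220 [[0.618, -0.045, 0.156], [0.619, -0.045, 0.154], [0.619, -0.045, 0.151]]
237 234 [[0.625, 0.045, 0.162], [0.624, 0.044, 0.156], [0.624, 0.044, 0.154]]
238 234 [[0.624, 0.047, 0.161], [0.625, 0.047, 0.159], [0.624, 0.046, 0.155]]
239 234 [[0.621, 0.048, 0.159], [0.621, 0.047, 0.156], [0.621, 0.047, 0.152]]
240 233 [[0.62, 0.049, 0.161], [0.62, 0.049, 0.159], [0.615, 0.046, 0.149]]
241 233 [[0.621, 0.052, 0.164], [0.62, 0.052, 0.16], [0.622, 0.053, 0.159]]
242 232 [[0.619, 0.054, 0.166], [0.62, 0.054, 0.164], [0.619, 0.053, 0.16]]
```

Open tips measure z ≈ 0.151 against an expected 0.112, so the bias is again +39 mm; x and y are centred. I'll descend to a reported z of about 0.050 and grip.

Emit:
apply_moves([
  [-2, 0, 12, 0, 0, 0],
  [0, 0, 15, 0, 0, 0],
  [0, 0, 12, 0, 0, 0],
  [0, 0, 5, 0, 0, 0],
  [0, 0, 0, 0, 0, 0],
  [0, 0, 0, 0, 0, 0],
  [0, 0, 0, 0, 0, 0],
  [0, 0, 0, 0, 0, 0],
  [0, 0, 0, 0, 0, 0],
  [0, 0, 0, 0, 0, 0],
])

```text
time_s: 8.3
tcp_pos: [0.6137, -0.0026, 0.0612]
tcp_rot: [-3.141, -0.032, -0.011]
wrist_force: [0.1, -0.3, -0.7]
finger_gap: 0.999
```

```bash
python3 -c "
from h import *
to((.6135,-.002,.049),1)
"
```

```text
t 8.3 pos [ 0.6137 -0.0026  0.0612] gap 0.999 F [ 0.1 -0.3 -0.7] q [-0.08  0.75  0.07  1.75 -0.08  0.63 -1.52]
turn deg [-0.  -0.4  0.2]  shift now-frame [-0.3 -0.6 12.2]  shift target-frame [-0.2 -0.6 12.2]
```

Emit:
apply_moves([
  [0, 0, 12, 0, -0.4, 0],
  [0, 0, 0, 0, 0, 0],
  [0, 0, 0, 0, 0, 0],
  [0, 0, 0, 0, 0, 0],
  [0, 0, 0, 0, 0, 0],
  [0, 0, 0, 0, 0, 0],
  [0, 0, 0, 0, 0, 0],
  [0, 0, 0, 0, 0, 0],
  [0, 0, 0, 0, 0, 0],
  [0, 0, 0, 0, 0, 0],
], claw=-1, squeeze=50)

```text
time_s: 9.3
tcp_pos: [0.6139, -0.0026, 0.0481]
tcp_rot: [-3.141, -0.032, 0.0]
wrist_force: [-0.7, 0.6, -0.2]
finger_gap: 0.152
```

Emit:
apply_moves([
  [0, 0, -10, 0, 0, 0],
  [0, 0, -15, 0, 0, 0],
  [0, 0, -18, 0, 0, 0],
  [0, 0, -18, 0, 0, 0],
  [0, 0, -14, 0, 0, 0],
  [0, 0, -8, 0, 0, 0],
  [0, 0, 0, 0, 0, 0],
  [0, 0, 0, 0, 0, 0],
  [0, 0, 0, 0, 0, 0],
  [0, 0, 0, 0, 0, 0],
])

```text
time_s: 10.3
tcp_pos: [0.6119, -0.0027, 0.1358]
tcp_rot: [-3.141, -0.032, 0.006]
wrist_force: [-1.0, -0.7, -0.7]
finger_gap: 0.155
```

```bash
python3 -c "
from h import *
to((.469,-.002,.05),1)
im,d=snap('scene','s4')
crop('s4',150,300,150,290,'c5',4.2)
"
```

```text
t 10.3 pos [ 0.6119 -0.0027  0.1358] gap 0.155 F [-1.  -0.7 -0.7] q [-0.09  0.65  0.08  1.69 -0.07  0.8  -1.53]
turn deg [-0.   0.2  0.2]  shift now-frame [-142.5   -3.6   86.3]  shift target-frame [-142.9   -3.1   85.8]
```

View pics/c5.png

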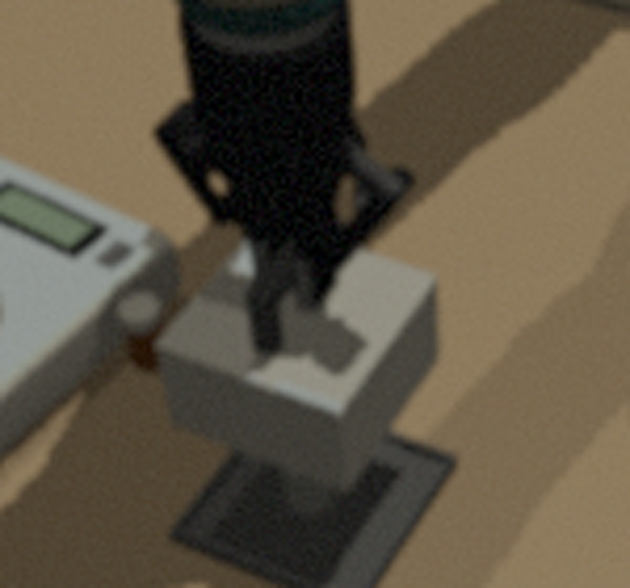

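The lid is up, and something greyish shows in the tray at crop (315,490). Now I'll move it 143 mm toward the robot and lower it.

Emit:
apply_moves([
  [-15, -0.5, 0, 0, 0, 0],
  [-22, -0.5, 0, 0, 0, 0],
  [-25, -0.5, 0, 0, 0, 0],
  [-25, -0.5, 0, 0, 0, 0],
  [-22, 0, 0, 0, 0, 0],
  [-15, 0, 0, 0, 0, 0],
  [-8, 0, 0, 0, 0, 0],
  [0, 0, 0, 0, 0, 0],
  [0, 0, 0, 0, 0, 0],
  [0, 0, 0, 0, 0, 0],
])

```text
time_s: 11.35
tcp_pos: [0.4752, -0.0035, 0.1325]
tcp_rot: [-3.141, -0.033, 0.012]
wrist_force: [-0.1, -0.1, -0.9]
finger_gap: 0.162
```

```bash
python3 -c "
from h import *
to((.469,-.002,.0445),1)
snap('scene','s5');crop('s5',150,320,140,290,'c6',4)
"
```

```text
t 11.35 pos [ 0.4752 -0.0035  0.1325] gap 0.162 F [-0.1 -0.1 -0.9] q [-0.11  0.5   0.08  2.06 -0.07  0.59 -1.53]
turn deg [-0.   0.4  0.2]  shift now-frame [-5.6 -1.6 88. ]  shift target-frame [-6.2 -1.6 88. ]
```

View pics/c6.png

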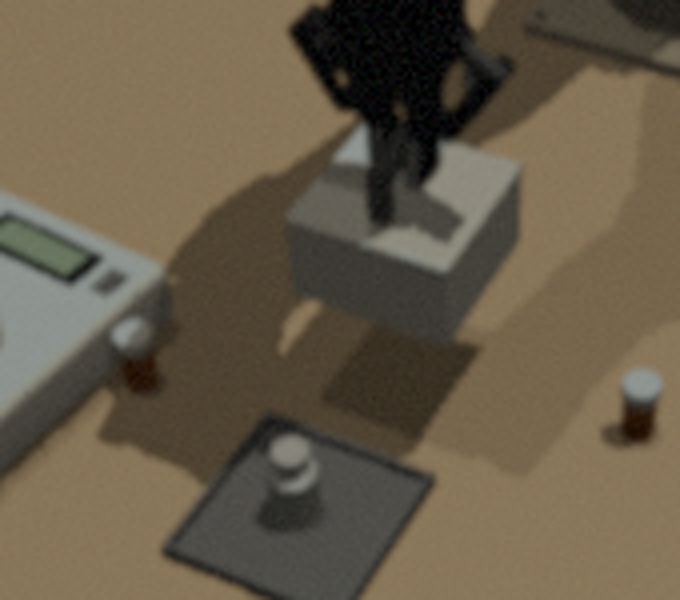

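The steel knobbed weight stands upright in this tray (crop (292,480)), so this is the right box. Now I'll lay the lid down.

Emit:
apply_moves([
  [-5, -1, 0, 0, 0.4, 0.2],
  [0, 0, 10, 0, 0, 0],
  [0, 0, 14, 0, 0, 0],
  [0, 0, 16, 0, 0, 0],
  [0, 0, 12, 0, 0, 0],
  [0, 0, 6, 0, 0, 0],
  [0, 0, 0, 0, 0, 0],
  [0, 0, 0, 0, 0, 0],
  [0, 0, 0, 0, 0, 0],
  [0, 0, 0, 0, 0, 0],
])

```text
time_s: 12.4
tcp_pos: [0.4725, -0.0022, 0.0706]
tcp_rot: [-3.141, -0.027, -0.006]
wrist_force: [-0.1, 0.1, -1.1]
finger_gap: 0.155
```

```bash
python3 -c "
from h import *
to((.469,-.002,.0445),1)
"
```

```text
t 12.4 pos [ 0.4725 -0.0022  0.0706] gap 0.155 F [-0.1  0.1 -1.1] q [-0.09  0.6   0.06  2.13 -0.08  0.41 -1.53]
turn deg [-0.  -0.2 -0. ]  shift now-frame [-3.6 -0.2 26. ]  shift target-frame [-3.5 -0.2 26.1]
```

Emit:
apply_moves([
  [-3, 0, 8, 0, 0, 0],
  [0, 0, 8, 0, 0, 0],
  [0, 0, 4, 0, 0, 0],
  [0, 0, 0, 0, 0, 0],
  [0, 0, 0, 0, 0, 0],
  [0, 0, 1.5, 0, 0, 0],
  [0, 0, 0, 0, 0, 0],
  [0, 0, 0, 0, 0, 0],
  [0, 0, 0, 0, 0, 0],
  [0, 0, 0, 0, 0, 0],
])

```text
time_s: 13.4
tcp_pos: [0.4703, -0.0022, 0.0481]
tcp_rot: [-3.141, -0.027, -0.01]
wrist_force: [0.2, 0.4, -1.8]
finger_gap: 0.156
```

```bash
python3 -c "
from h import *
to((.469,-.002,.0445),1)
"
```

```text
t 13.4 pos [ 0.4703 -0.0022  0.0481] gap 0.156 F [ 0.2  0.4 -1.8] q [-0.09  0.64  0.05  2.15 -0.09  0.35 -1.52]
turn deg [-0.  -0.4  0. ]  shift now-frame [-1.3 -0.2  3.6]  shift target-frame [-1.3 -0.2  3.6]
```

Emit:
apply_moves([
  [0, 0, 1.5, 0, -0.4, 0],
  [0, 0, 0, 0, 0, 0],
  [0, 0, 0, 0, 0, 0],
  [0, 0, 1, 0, 0, 0],
  [0, 0, 0, 0, 0, 0],
  [0, 0, 0, 0, 0, 0],
  [0, 0, 1, 0, 0, 0],
  [0, 0, 0, 0, 0, 0],
  [0, 0, 0, 0, 0, 0],
  [0, 0, 0, 0, 0, 0],
])

```text
time_s: 14.4
tcp_pos: [0.4704, -0.0022, 0.0443]
tcp_rot: [-3.141, -0.027, 0.002]
wrist_force: [-0.2, -0.0, -1.4]
finger_gap: 0.157
```

```bash
python3 -c "
from h import *
to((.469,-.002,.0445),1)
"
```

```text
t 14.4 pos [ 0.4704 -0.0022  0.0443] gap 0.157 F [-0.2 -0.  -1.4] q [-0.09  0.65  0.05  2.14 -0.09  0.35 -1.52]
turn deg [-0.   0.1 -0. ]  shift now-frame [-1.4 -0.2 -0.2]  shift target-frame [-1.4 -0.2 -0.2]
```

Emit:
apply_moves([
  [0, 0, 1, 0, 0, 0],
  [0, 0, 0, 0, 0, 0],
  [0, 0, 0, 0, 0, 0],
  [0, 0, 0, 0, 0, 0],
  [0, 0, 0, 0, 0, 0],
  [0, 0, 0, 0, 0, 0],
  [0, 0, 0, 0, 0, 0],
  [0, 0, 0, 0, 0, 0],
  [0, 0, 0, 0, 0, 0],
  [0, 0, 0, 0, 0, 0],
])

```text
time_s: 15.4
tcp_pos: [0.4707, -0.0026, 0.044]
tcp_rot: [3.141, 0.027, -0.001]
wrist_force: [-0.7, -0.3, 0.5]
finger_gap: 0.155
```

```bash
python3 -c "
from h import *
to((.469,-.002,.0445),1)
im,d=snap('scene','s6');crop('s6',150,320,140,290,'c7',4)
"
```

```text
t 15.4 pos [ 0.4707 -0.0026  0.044 ] gap 0.155 F [-0.7 -0.3  0.5] q [-0.09  0.65  0.05  2.14 -0.09  0.35 -1.52]
turn deg [ 0.  0. -0.]  shift now-frame [-1.7 -0.6 -0.5]  shift target-frame [-1.7 -0.6 -0.5]
```

View pics/c7.png

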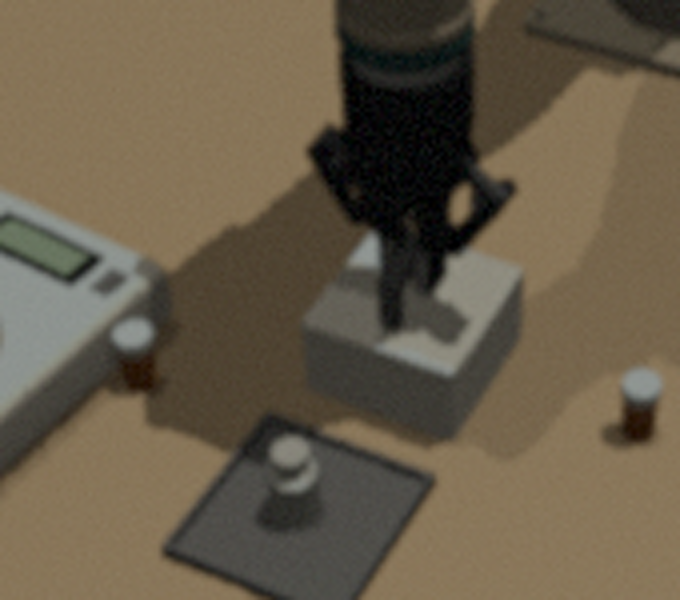

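The lid is on the bench: force stepped up by about 2 N and z stopped falling. I'll release it and measure the weight.

Emit:
apply_moves([
  [0, 0, 0, 0, 0, 0],
  [0, 0, 0, 0, 0, 0],
  [0, 0, 0, 0, 0, 0],
  [0, 0, 0, 0, 0, 0],
  [0, 0, -12, 0, 0, 0],
  [0, 0, -20, 0, 0, 0],
  [0, 0, -20, 0, 0, 0],
  [0, 0, -12, 0, 0, 0],
  [0, 0, 0, 0, 0, 0],
  [0, 0, 0, 0, 0, 0],
], claw=1)

```text
time_s: 16.45
tcp_pos: [0.471, -0.0024, 0.1133]
tcp_rot: [-3.141, -0.027, -0.002]
wrist_force: [-0.5, 0.5, -0.1]
finger_gap: 0.998
```

```bash
python3 -c "
from h import *
im,d=snap('scene','s7');crop('s7',150,320,140,290,'c8',4)
W=cloud('scene',d)
w=W[235:285,195:250].reshape(-1,3)
for lo,hi in((.054,.07),(.045,.07),(.01,.04)):
    q=w[(w[:,2]>lo)&(w[:,2]<hi)];print(lo,len(q),q.mean(0).round(4),q.min(0).round(3),q.max(0).round(3),cv2.minEnclosingCircle((q[:,:2]*1e3).astype(np.float32)))
w=W[170:260,215:300].reshape(-1,3);q=w[(w[:,2]>.055)&(w[:,2]<.068)&(w[:,0]<.54)];print('lid',len(q),q.mean(0),np.linalg.svd(q-q.mean(0))[2][2])
to((.612,-.002,.1),1)
"
```

```text
0.054 66 [ 0.615  -0.0059  0.0594] [ 0.604 -0.017  0.055] [0.626 0.003 0.062] ((614.8248291015625, -7.520885944366455), 11.350838661193848)
0.045 88 [ 0.6164 -0.0057  0.0563] [ 0.604 -0.018  0.045] [0.626 0.004 0.062] ((615.1077270507812, -7.124236106872559), 11.834924697875977)
0.01 393 [ 0.5901 -0.0109  0.0179] [ 0.519 -0.063  0.01 ] [0.675 0.057 0.04 ] ((597.746337890625, -14.643818855285645), 82.69865417480469)
lid 1128 [0.47942008 0.00283949 0.0633933 ] [0.01489585 0.00765649 0.99985974]
t 16.5 pos [ 0.471  -0.0025  0.1131] gap 1.0 F [ 0.7  0.6 -0.5] q [-0.11  0.52  0.07  2.1  -0.07  0.52 -1.53]
turn deg [-0.  -0.1 -0. ]  shift now-frame [140.9   1.9  13.3]  shift target-frame [140.9   2.   13.1]
```

View pics/c8.png

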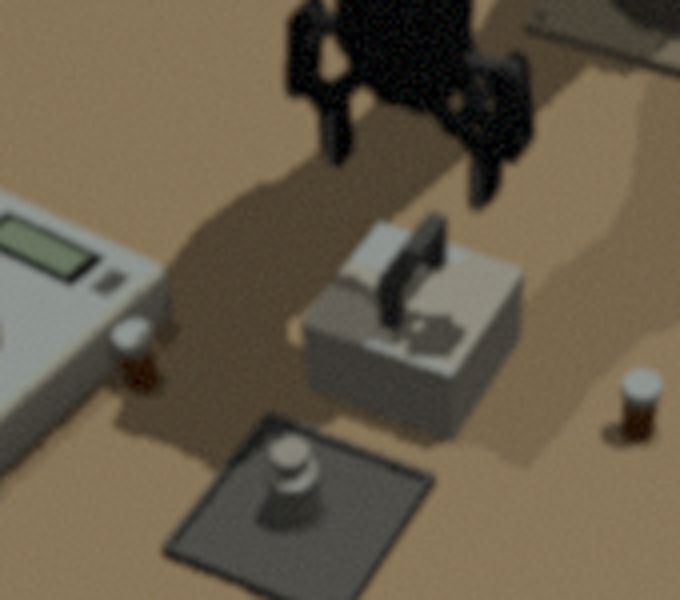

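The lid lies flat with its handle up (top-face normal within 1° of vertical). The weight's knob is at (0.615, -0.0075), with an 11.3 mm radius that agrees with 22 mm across. I'll part-close the jaws to clear the tray rim and grip the cylinder.

Emit:
apply_moves([
  [15, 1, 0, 0, 0, 0],
  [22, 1, 0, 0, 0, 0],
  [25, 1, 0, 0, 0, 0],
  [25, 1, 0, 0, 0, 0],
  [22, 1, 0, 0, 0, 0],
  [15, 0, 0, 0, 0, 0],
  [6, 0, 0, 0, 0, 0],
  [0, 0, 0, 0, 0, 0],
  [0, 0, 0, 0, 0, 0],
  [0, 0, 0, 0, 0, 0],
], claw=0.15)

```text
time_s: 17.5
tcp_pos: [0.5969, -0.0055, 0.1045]
tcp_rot: [-3.141, -0.027, 0.028]
wrist_force: [-0.0, 0.9, -0.2]
finger_gap: 0.572
```

```bash
python3 -c "
from h import *
d=np.load('pics/s7.npy');W=cloud('scene',d)
# pan via scene
m=(W[:,:,2]>.0625)&(W[:,:,2]<.075)&(W[:,:,1]<-.18)&(W[:,:,1]>-.33)&(W[:,:,0]>.55)
q=W[m];print(len(q),q.mean(0),cv2.minEnclosingCircle((q[:,:2]*1e3).astype(np.float32)))
to((.615,-.0085,.03),1)
"
```

```text
1192 [ 0.67286193 -0.25552582  0.06803183] ((711.1507568359375, -267.82440185546875), 167.23941040039062)
t 17.5 pos [ 0.5969 -0.0055  0.1045] gap 0.572 F [-0.   0.9 -0.2] q [-0.09  0.68  0.08  1.75 -0.07  0.73 -1.52]
turn deg [-0.  1. -0.]  shift now-frame [19.4  3.4 74.2]  shift target-frame [18.1  3.3 74.5]
```

Emit:
apply_moves([
  [18, 3, 0, 0, 1, 0],
  [0, 0, 0, 0, 0, 0],
  [0, 0, 0, 0, 0, 0],
  [0, 0, 10, 0, 0, 0],
  [0, 0, 14, 0, 0, 0],
  [0, 0, 14, 0, 0, 0],
  [0, 0, 8, 0, 0, 0],
  [0, 0, 0, 0, 0, 0],
  [0, 0, 0, 0, 0, 0],
  [0, 0, 0, 0, 0, 0],
])

```text
time_s: 18.5
tcp_pos: [0.608, -0.0075, 0.0526]
tcp_rot: [-3.141, -0.027, 0.015]
wrist_force: [-0.3, 0.4, -0.6]
finger_gap: 0.576
```

```bash
python3 -c "
from h import *
to((.615,-.0085,-.021),1)
im,d=snap('scene','s8');crop('s8',160,300,170,290,'c9',4.5)
W=cloud('scene',d)
for v in range(215,262,2):
    us=[u for u in range(180,250) if W[v,u,2]>.07 and .58<W[v,u,0]<.66 and abs(W[v,u,1])<.06]
    if us: print(v,us[0],us[-1],W[v,us[0]].round(3),W[v,us[-1]].round(3))
"
```

```text
t 18.5 pos [ 0.608  -0.0075  0.0526] gap 0.576 F [-0.3  0.4 -0.6] q [-0.07  0.77  0.07  1.75 -0.08  0.64 -1.51]
turn deg [-0.1  0.5  0. ]  shift now-frame [ 7.7  1.2 73.5]  shift target-frame [ 7.   1.1 73.6]
215 195 246 [ 0.621 -0.06   0.162] [0.595 0.051 0.187]
217 196 249 [ 0.622 -0.058  0.157] [0.596 0.058 0.185]
219 196 248 [ 0.623 -0.058  0.151] [0.602 0.059 0.184]
221 196 249 [ 0.622 -0.059  0.145] [0.595 0.058 0.173]
223 197 248 [ 0.622 -0.058  0.139] [0.597 0.056 0.168]
225 197 247 [ 0.623 -0.058  0.134] [0.603 0.057 0.167]
227 203 247 [ 0.621 -0.044  0.131] [0.598 0.053 0.155]
229 204 246 [ 0.623 -0.04   0.129] [0.599 0.051 0.149]
231 205 246 [ 0.615 -0.045  0.114] [0.597 0.05  0.14 ]
233 205 245 [ 0.615 -0.046  0.107] [0.599 0.049 0.136]
235 206 243 [ 0.615 -0.043  0.101] [0.608 0.049 0.138]
237 206 242 [ 0.616 -0.044  0.095] [0.614 0.049 0.137]
239 208 241 [ 0.618 -0.038  0.093] [0.617 0.049 0.134]
241 208 238 [ 0.62  -0.037  0.089] [0.603 0.032 0.106]
243 229 238 [0.619 0.019 0.109] [0.603 0.031 0.099]
245 229 237 [0.62  0.019 0.103] [0.603 0.028 0.091]
247 229 235 [0.618 0.017 0.094] [0.615 0.03  0.097]
249 230 233 [0.62 0.02 0.09] [0.613 0.024 0.086]
```

View pics/c9.png

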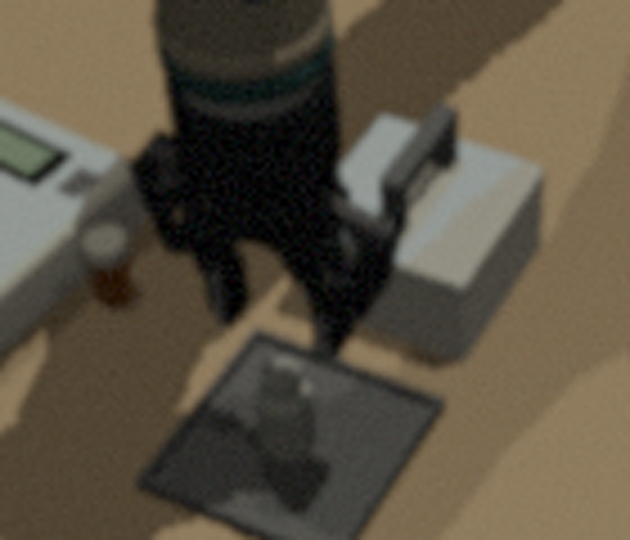

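Emit:
apply_moves([
  [7, 2, 0, 0, 0.5, 0],
  [0, 0, 0, 0, 0, 0],
  [0, 0, 0, 0, 0, 0],
  [0, 0, 8, 0, 0, 0],
  [0, 0, 10, 0, 0, 0],
  [0, 0, 10, 0, 0, 0],
  [0, 0, 6, 0, 0, 0],
  [0, 0, 0, 0, 0, 0],
  [0, 0, 0, 0, 0, 0],
  [0, 0, 0, 0, 0, 0],
])

```text
time_s: 19.55
tcp_pos: [0.6163, -0.0095, 0.0159]
tcp_rot: [-3.141, -0.027, -0.002]
wrist_force: [0.5, 0.4, -0.0]
finger_gap: 0.577
```

```bash
python3 -c "
from h import *
to((.615,-.0095,-.021),1)
"
```

```text
t 19.55 pos [ 0.6163 -0.0095  0.0159] gap 0.577 F [ 0.5  0.4 -0. ] q [-0.07  0.83  0.06  1.75 -0.08  0.56 -1.51]
turn deg [-0.1 -0.1 -0. ]  shift now-frame [-1.4 -0.  36.9]  shift target-frame [-1.3 -0.  36.9]
```

Emit:
apply_moves([
  [-1, 0, 8, 0, 0, 0],
  [0, 0, 10, 0, 0, 0],
  [0, 0, 6, 0, 0, 0],
  [0, 0, 0, 0, 0, 0],
  [0, 0, 0, 0, 0, 0],
  [0, 0, 3, 0, 0, 0],
  [0, 0, 0, 0, 0, 0],
  [0, 0, 0, 0, 0, 0],
  [0, 0, 0, 0, 0, 0],
  [0, 0, 0, 0, 0, 0],
])

```text
time_s: 20.55
tcp_pos: [0.6162, -0.0095, -0.0124]
tcp_rot: [-3.141, -0.027, -0.006]
wrist_force: [-0.7, 0.1, -0.3]
finger_gap: 0.573
```

```bash
python3 -c "
from h import *
to((.615,-.0095,-.021),1)
im,d=snap('scene','s9');crop('s9',160,300,170,290,'c10',4.5)
"
```

```text
t 20.55 pos [ 0.6162 -0.0095 -0.0124] gap 0.573 F [-0.7  0.1 -0.3] q [-0.06  0.87  0.05  1.76 -0.09  0.51 -1.51]
turn deg [-0.1 -0.2  0. ]  shift now-frame [-1.3 -0.   8.5]  shift target-frame [-1.2 -0.   8.6]
```

View pics/c10.png

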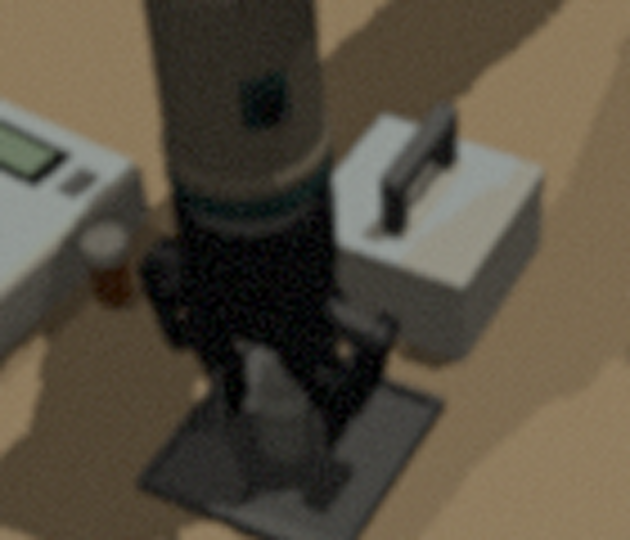

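Emit:
apply_moves([
  [-1, 0, 7, 0, 0, 0],
  [0, 0, 0, 0, 0, 0],
  [0, 0, 0, 0, 0, 0],
  [0, 0, 4.5, 0, 0, 0],
  [0, 0, 0, 0, 0, 0],
  [0, 0, 0, 0, 0, 0],
  [0, 0, 0, 0, 0, 0],
  [0, 0, 0, 0, 0, 0],
  [0, 0, 0, 0, 0, 0],
  [0, 0, 0, 0, 0, 0],
])

```text
time_s: 21.6
tcp_pos: [0.6153, -0.0095, -0.0249]
tcp_rot: [-3.141, -0.027, -0.006]
wrist_force: [0.1, 0.8, -0.5]
finger_gap: 0.574
```

Emit:
apply_moves([
  [0, 0, 0, 0, 0, 0],
  [0, 0, 0, 0, 0, 0],
  [0, 0, 0, 0, 0, 0],
  [0, 0, 0, 0, 0, 0],
  [0, 0, 0, 0, 0, 0],
  [0, 0, 0, 0, 0, 0],
  [0, 0, 0, 0, 0, 0],
  [0, 0, 0, 0, 0, 0],
  [0, 0, 0, 0, 0, 0],
  [0, 0, 0, 0, 0, 0],
], claw=-1, squeeze=50)

```text
time_s: 22.6
tcp_pos: [0.6162, -0.0101, -0.0237]
tcp_rot: [-3.141, -0.027, -0.009]
wrist_force: [-0.5, -0.5, 0.9]
finger_gap: 0.336
```

Emit:
apply_moves([
  [0, 0, -8, 0, 0, 0],
  [0, 0, -14, 0, 0, 0],
  [0, 0, -20, 0, 0, 0],
  [0, 0, -22, 0, 0, 0],
  [0, 0, -22, 0, 0, 0],
  [0, 0, -14, 0, 0, 0],
  [0, 0, -6, 0, 0, 0],
  [0, 0, 0, 0, 0, 0],
  [0, 0, 0, 0, 0, 0],
  [0, 0, 0, 0, 0, 0],
])

```text
time_s: 23.6
tcp_pos: [0.6132, -0.0096, 0.0897]
tcp_rot: [-3.14, -0.028, -0.004]
wrist_force: [-0.7, 0.8, -1.7]
finger_gap: 0.336
```

```bash
python3 -c "
from h import *
to((.639,-.254,.1),1)
im,d=snap('scene','s10');crop('s10',80,300,130,290,'c11',3.6)
W=cloud('scene',d)
# pan edges later
"
```

```text
t 23.6 pos [ 0.6132 -0.0096  0.0897] gap 0.336 F [-0.7  0.8 -1.7] q [-0.07  0.71  0.07  1.73 -0.08  0.7  -1.51]
turn deg [-0.1 -0.1  0. ]  shift now-frame [ 21.6 244.9 -10.5]  shift target-frame [ 21.6 244.9 -10.3]
```

View pics/c11.png

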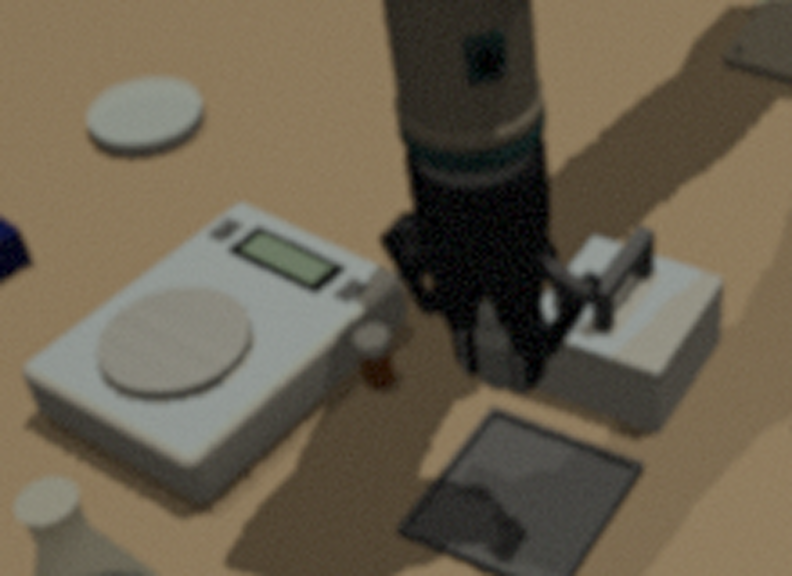

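The weight is held and the tray is empty. I'll move it over the pan (ellipse centre at crop (175,338)).

Emit:
apply_moves([
  [2, 12, 0, 0, 0, 0],
  [2, 20, 0, 0, 0, 0],
  [2, 25, 0, 0, 0, 0],
  [2, 28, 0, 0, 0, 0],
  [2, 28, 0, 0, 0, 0],
  [2, 25, 0, 0, 0, 0],
  [2, 18, 0, 0, 0, 0],
  [1, 8, 0, 0, 0, 0],
  [0, 0, 0, 0, 0, 0],
  [0, 0, 0, 0, 0, 0],
])

```text
time_s: 24.65
tcp_pos: [0.627, -0.1867, 0.0818]
tcp_rot: [3.141, 0.024, -0.016]
wrist_force: [-0.6, 0.6, -1.3]
finger_gap: 0.334
```

```bash
python3 -c "
from h import *
d=np.load('pics/s10.npy')
for u,v in((128.6,223.9),(80+98/3.6,130+345/3.6),(80+252/3.6,130+335/3.6)):print(world('scene',d,u,v,z=.066))
to((.639,-.254,.1),1)
"
```

```text
[ 0.64056937 -0.25099199  0.066     ]
[ 0.66834661 -0.2921463   0.066     ]
[ 0.61543344 -0.20696125  0.066     ]
t 24.65 pos [ 0.627  -0.1867  0.0818] gap 0.334 F [-0.6  0.6 -1.3] q [ 0.21  0.78  0.05  1.6  -0.05  0.77 -1.27]
turn deg [ 0.   0.6 -0.1]  shift now-frame [ 10.8  67.5 -18.3]  shift target-frame [ 10.9  67.5 -18.2]
```

Emit:
apply_moves([
  [3, 15, -4, 0, 0.6, 0],
  [3, 20, -4, 0, 0, 0],
  [3, 16, -2, 0, 0, 0],
  [1, 6, 0, 0, 0, 0],
  [0, 0, 0, 0, 0, 0],
  [0, 0, 0, 0, 0, 0],
  [0, 0, 0, 0, 0, 0],
  [0, 0, 0, 0, 0, 0],
  [0, 0, 0, 0, 0, 0],
  [0, 0, 0, 0, 0, 0],
])

```text
time_s: 25.65
tcp_pos: [0.6393, -0.2384, 0.0918]
tcp_rot: [-3.137, -0.041, -0.0]
wrist_force: [0.9, 0.7, -2.4]
finger_gap: 0.338
```

```bash
python3 -c "
from h import *
to((.640,-.2535,.0383),1)
"
```

```text
t 25.65 pos [ 0.6393 -0.2384  0.0918] gap 0.338 F [ 0.9  0.7 -2.4] q [ 0.3   0.8   0.04  1.51 -0.05  0.83 -1.19]
turn deg [-0.3 -0.   0.5]  shift now-frame [ 0.3 15.4 53.4]  shift target-frame [ 0.4 15.1 53.5]
```

Emit:
apply_moves([
  [0, 15, 0, -0.3, 0, 0.5],
  [0, 0, 0, 0, 0, 0],
  [0, 0, 0, 0, 0, 0],
  [0, 0, 8, 0, 0, 0],
  [0, 0, 10, 0, 0, 0],
  [0, 0, 6, 0, 0, 0],
  [0, 0, 0, 0, 0, 0],
  [0, 0, 0, 0, 0, 0],
  [0, 0, 0, 0, 0, 0],
  [0, 0, 0, 0, 0, 0],
])

```text
time_s: 26.65
tcp_pos: [0.6391, -0.2542, 0.0645]
tcp_rot: [3.141, 0.026, -0.002]
wrist_force: [0.4, -0.3, -2.0]
finger_gap: 0.333
```

```bash
python3 -c "
from h import *
to((.640,-.2535,.0383),1)
im,d=snap('scene','s11');crop('s11',80,240,130,280,'c12',4)
im,d=snap('top','t11');crop('t11',300,440,80,220,'d12',4)
"
```

```text
t 26.65 pos [ 0.6391 -0.2542  0.0645] gap 0.333 F [ 0.4 -0.3 -2. ] q [ 0.31  0.84  0.04  1.51 -0.04  0.79 -1.18]
turn deg [ 0.   0.1 -0. ]  shift now-frame [ 0.9 -0.7 26.2]  shift target-frame [ 0.9 -0.7 26.2]
```

View pics/c12.png

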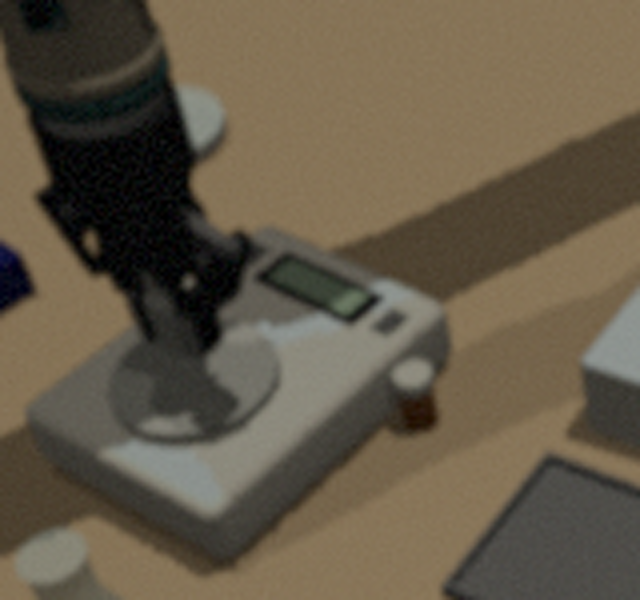

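The weight is upright above the middle of the pan, so I'll lower it gently.

Emit:
apply_moves([
  [1, 0, 7, 0, 0, 0],
  [0, 0, 7, 0, 0, 0],
  [0, 0, 0, 0, 0, 0],
  [0, 0, 0, 0, 0, 0],
  [0, 0, 3, 0, 0, 0],
  [0, 0, 0, 0, 0, 0],
  [0, 0, 0, 0, 0, 0],
  [0, 0, 0, 0, 0, 0],
  [0, 0, 0, 0, 0, 0],
  [0, 0, 0, 0, 0, 0],
])

```text
time_s: 27.75
tcp_pos: [0.6407, -0.2544, 0.0466]
tcp_rot: [3.141, 0.026, -0.001]
wrist_force: [-0.0, -1.2, -2.1]
finger_gap: 0.338
```

```bash
python3 -c "
from h import *
to((.640,-.2535,.0383),1)
"
```

```text
t 27.75 pos [ 0.6407 -0.2544  0.0466] gap 0.338 F [-0.  -1.2 -2.1] q [ 0.31  0.86  0.04  1.52 -0.04  0.76 -1.18]
turn deg [ 0.  0. -0.]  shift now-frame [-0.6 -0.9  8.3]  shift target-frame [-0.6 -0.9  8.3]
```

Emit:
apply_moves([
  [0, -1, 4, 0, 0, 0],
  [0, 0, 0, 0, 0, 0],
  [0, 0, 0, 0, 0, 0],
  [0, 0, 2, 0, 0, 0],
  [0, 0, 0, 0, 0, 0],
  [0, 0, 0, 0, 0, 0],
  [0, 0, 1, 0, 0, 0],
  [0, 0, 0, 0, 0, 0],
  [0, 0, 0, 0, 0, 0],
  [0, 0, 0, 0, 0, 0],
])

```text
time_s: 28.75
tcp_pos: [0.6407, -0.2533, 0.0391]
tcp_rot: [3.141, 0.026, -0.0]
wrist_force: [-0.2, 0.5, -2.5]
finger_gap: 0.333
```

```bash
python3 -c "
from h import *
to((.640,-.2535,.0383),1)
im,d=snap('scene','s12');crop('s12',90,190,170,270,'c13',6)
"
```

```text
t 28.75 pos [ 0.6407 -0.2533  0.0391] gap 0.333 F [-0.2  0.5 -2.5] q [ 0.31  0.87  0.04  1.52 -0.04  0.75 -1.18]
turn deg [ 0.  0. -0.]  shift now-frame [-0.7  0.2  0.8]  shift target-frame [-0.7  0.2  0.8]
```

View pics/c13.png

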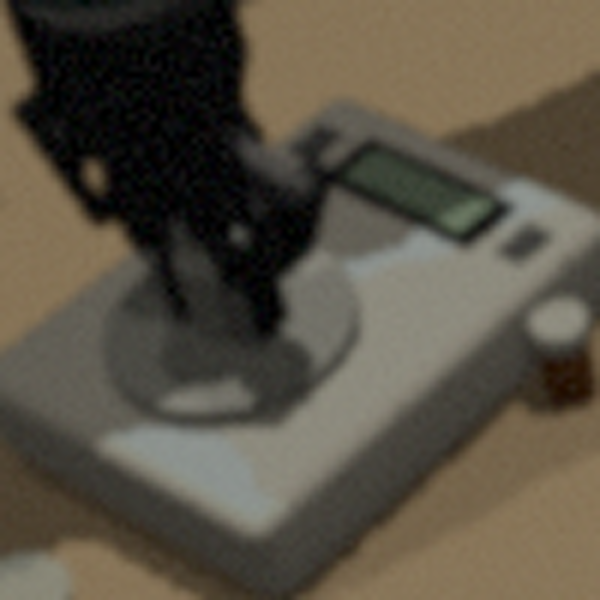

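Not touching yet, since Fz is still -2.5. I'll go down in small steps until the force changes.

Emit:
apply_moves([
  [0, 0, 1, 0, 0, 0],
  [0, 0, 0, 0, 0, 0],
  [0, 0, 0, 0, 0, 0],
  [0, 0, 0, 0, 0, 0],
  [0, 0, 0, 0, 0, 0],
  [0, 0, 0, 0, 0, 0],
  [0, 0, 0, 0, 0, 0],
  [0, 0, 0, 0, 0, 0],
  [0, 0, 0, 0, 0, 0],
  [0, 0, 0, 0, 0, 0],
])

```text
time_s: 29.8
tcp_pos: [0.641, -0.2534, 0.0384]
tcp_rot: [3.141, 0.026, 0.001]
wrist_force: [0.4, -0.2, -2.4]
finger_gap: 0.336
```

Emit:
apply_moves([
  [0, 0, 1, 0, 0, 0],
  [0, 0, 0, 0, 0, 0],
  [0, 0, 0, 0, 0, 0],
  [0, 0, 0, 0, 0, 0],
  [0, 0, 0, 0, 0, 0],
  [0, 0, 0, 0, 0, 0],
  [0, 0, 0, 0, 0, 0],
  [0, 0, 0, 0, 0, 0],
  [0, 0, 0, 0, 0, 0],
  [0, 0, 0, 0, 0, 0],
])

```text
time_s: 30.8
tcp_pos: [0.6411, -0.2535, 0.0383]
tcp_rot: [3.141, 0.026, 0.001]
wrist_force: [-0.8, -0.3, -0.9]
finger_gap: 0.337
```

Emit:
apply_moves([
  [0, 0, 1.2, 0, 0, 0],
  [0, 0, 0, 0, 0, 0],
  [0, 0, 0, 0, 0, 0],
  [0, 0, 0, 0, 0, 0],
  [0, 0, 0, 0, 0, 0],
  [0, 0, 0, 0, 0, 0],
  [0, 0, 0, 0, 0, 0],
  [0, 0, 0, 0, 0, 0],
  [0, 0, 0, 0, 0, 0],
  [0, 0, 0, 0, 0, 0],
])

```text
time_s: 31.8
tcp_pos: [0.6412, -0.2536, 0.0383]
tcp_rot: [3.14, 0.026, 0.002]
wrist_force: [-0.7, -0.2, 0.2]
finger_gap: 0.333
```

The weight is in contact: z holds at 0.0383 as predicted and Fz is back near 0. I'll release and go straight up.

Emit:
apply_moves([
  [0, 0, 0, 0, 0, 0],
  [0, 0, 0, 0, 0, 0],
  [0, 0, 0, 0, 0, 0],
  [0, 0, 0, 0, 0, 0],
  [0, 0, 0, 0, 0, 0],
  [0, 0, 0, 0, 0, 0],
  [0, 0, 0, 0, 0, 0],
  [0, 0, 0, 0, 0, 0],
  [0, 0, 0, 0, 0, 0],
  [0, 0, 0, 0, 0, 0],
], claw=0.5)

```text
time_s: 32.8
tcp_pos: [0.642, -0.2538, 0.0385]
tcp_rot: [3.14, 0.026, 0.004]
wrist_force: [-0.3, 0.2, -0.3]
finger_gap: 0.746
```

Emit:
apply_moves([
  [0, 0, -8, 0, 0, 0],
  [0, 0, -15, 0, 0, 0],
  [0, 0, -20, 0, 0, 0],
  [0, 0, -22, 0, 0, 0],
  [0, 0, -22, 0, 0, 0],
  [0, 0, -20, 0, 0, 0],
  [0, 0, -12, 0, 0, 0],
  [0, 0, 0, 0, 0, 0],
  [0, 0, 0, 0, 0, 0],
  [0, 0, 0, 0, 0, 0],
])

```text
time_s: 33.8
tcp_pos: [0.6425, -0.2541, 0.1698]
tcp_rot: [3.138, 0.026, 0.011]
wrist_force: [-0.6, 0.2, -0.8]
finger_gap: 0.753
```

```bash
python3 -c "
from h import *
to((.640,-.2535,.15),1)
im,d=snap('scene','s13');crop('s13',80,280,130,280,'c14',4)
W=cloud('scene',d)
w=W[180:240,100:160].reshape(-1,3);q=w[(w[:,2]>.112)&(w[:,2]<.128)];print(len(q),cv2.minEnclosingCircle((q[:,:2]*1e3).astype(np.float32)),np.median(q[:,2]))
"
```

```text
t 33.8 pos [ 0.6425 -0.2541  0.1698] gap 0.753 F [-0.6  0.2 -0.8] q [ 0.31  0.72  0.05  1.43 -0.04  0.98 -1.19]
turn deg [ 0.2 -0.4 -0.1]  shift now-frame [-2.6 -0.7 19.8]  shift target-frame [-2.5 -0.6 19.8]
69 ((640.3143310546875, -252.70376586914062), 11.852039337158203) 0.12098935023599464
```

View pics/c14.png

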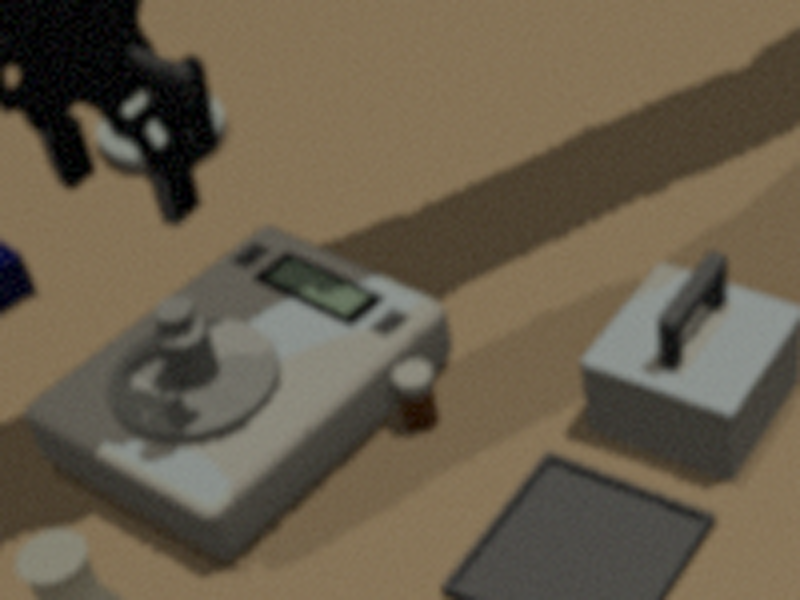

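The weight stands upright at (0.640, -0.253), about 2 mm from the pan centre measured in the same camera, with its top at 0.121 (expected 0.120). The lid lies flat and the gripper is clear.

```bash
python3 -c "
from h import *
print(arm.sense()['joint_vel'].round(3)); print(arm.close_job())"
```

```text
[ 0.001  0.008 -0.     0.003 -0.001 -0.    -0.001]
the job is handed in; nothing more can be done
None
```

The calibration weight is standing upright on the balance pan, and I handed the job in at about 34 s. It was in the first box I opened (the middle one), so I left the other lid alone. The lid I took off is flat on the bench on the robot's side, handle up.

**Last checks:**
- **Weight:** it is at (0.640, -0.253), about 2 mm from the pan centre in the scene camera and about 2 mm in the top camera. Its knob top is at 0.121 m, where 0.120 was expected.
- **Set-down:** I lowered it in steps of about 1 mm until the wrist force showed contact, then let go.
- **Lid and gripper:** the lid's top face was within 1° of level. The gripper was open and clear of everything.

**What disagreed:** the fingers were really about 39 mm higher than the reported tool position. Because of this, my first grasp closed on air above the handle without touching anything. I measured the offset in the camera images and allowed for it from then on. The two contact heights, lid on bench and weight on pan, both matched it.

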